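Draw a ball sample from the gravity feeder and put it on the balance

ROBOT

A 7-joint arm with a two-finger parallel gripper is mounted at the origin on the work surface. World frame = base frame: x ahead of the robot, y to its left, z up, the work surface at z = 0. Lengths are in m, angles in rad, forces in N, time in s.
With the tool pointing down it reaches from about 0.4 to 0.85 m from the base axis. Payload 4.5 kg.
Tool frame: the origin (TCP) lies on the front face of the gripper's body, between the roots of the fingers; the fingertips stand 73 mm ahead of it and the grasp point (between the pads) lies 54 mm ahead of it; z points along the fingers, y is the direction in which the jaws open and shut (so a half turn about z gives the same grasp; the last joint's range is limited). The gripper opens to 85 mm and grips with 20 to 120 N. Pads are 22 mm wide; open, the fingers measure 114 mm over their backs; the gripper's body (76 mm by 85 mm) begins 54 mm behind the grasp point. The pads swing forward as they close: fully open they stand 13 mm farther back than shut.
Start: joints at [-1.177, 0.689, -0.195, 1.565, 0.157, 0.902, -0.215], TCP at [0.22, 0.585, 0.304] pointing down, gripper open.
Joint ranges: [-3.01, 3.01], [-0.46, 2.08], [-1.47, 1.51], [0.13, 2.56], [-1, 4.14], [0.04, 2.09], [-2.66, 2.66]. Speed limits (rad/s): [2.57, 2.57, 3.14, 3.14, 3.14, 3.14, 3.14].

INTERFACE

Orientations are given as a rotation vector (axis times angle).
In Python, from workcell import robot gives the robot as it stands. Calls block until the motion is done:
- robot.move_ptp(position, orientation): joint-space move of the TCP to a pose.
- robot.servo_line(position, v=0.15, ori=None, guard=None): straight line of the TCP; ori=None keeps the orientation; v is the mean speed in m/s. With guard (N) it stops when the force on the tool has changed by that much, and returns True; else False.
- robot.move_joints(angles): joint-space move.
- robot.set_gripper(opening, strength=None): finger opening in m; strength is the grip in N (None keeps the last); returns when the fingers have stopped.
- robot.hold(seconds).
- robot.ik(position, orientation): joint angles nearest the present ones, or None.
- robot.grab_frame(name): name is "scene" or "top" or "wrist"; returns a dict with "frame" (480x640x3 uint8, blue, green, red), "range_z" (480x640 float32, m along the optical axis (not along the pixel's ray), 0 where there is no reading), "K" (3x3 intrinsics, pixels), "k1" (the pictures are not rectified: a ray, as slopes to the right and down, at radius r is drawn at 1 + k1 r^2 times it, then the intrinsics apply), "extrinsics" (4x4, takes a point from camera to world coordinates). Camera axes: x right, y down, z forward; pixel columns grow to the right and rows downward; lengths in m; the calibration is good to about 2 mm. A picture is of the moment at which its call begins.
A pose or a line that the arm cannot do raises robot.IKError and nothing moves.
- robot.close_job(): hands the job in, once; it reports no verdict.
Trained networks look in a picture, given as the dict that the camera call returned (one of the last four; its "shot" number tells which), for a name from the list of things; names that differ only in an ending like _2 or _b are one class to them, and where a whole thing is asked for, a point or a joint stands for the part that bears it (a point fixed in the world has none). Each returns a list of dicts, best first, with "conf" (0 to 1); they miss things now and then, are a little off and sometimes report something else, mostly with a low value. They report only what shows in the picture. A call takes as long as a camera call. They do not tell look-alikes from the thing itself.
- robot.cut_out(picture, target): "mask" (480x640 bool, what is visible of it) and "box" ([left, top, right, bottom] in pixels, round what is visible of it).
- robot.pinpoint(picture, target): "centre" ([row, column] in pixels: a listed point, or the origin of a listed thing).
Readings, each from a call of its own:
- robot.get_time_s(): time.
- robot.get_joint_positions(): joint angles.
- robot.get_joint_velocities(): joint speeds.
- robot.get_tau(): joint torques, N m.
- robot.get_eef_pos(): TCP position.
- robot.get_orientation(): TCP orientation.
- robot.get_wrist_force(): force on the tool from outside, world axes, zero at the start.
- robot.get_torque(): the same for the moment, N m.
- robot.get_opening(): finger opening in m.
Only numpy, scipy, OpenCV 4.12 (cv2) and the standard library are available. Lean on these libraries where they do the work, as an engineer would, in place of code of your own. Each camera call takes 0.05 s, during which the arm holds its last target. There are 200 camera calls.

TASK

Take the sampling scoop out of its dock and, holding it by its black handle, push the feeder's red paddle straight back with the scoop's rim so that the gate slides fully open and all five brass balls drop into the scoop; then draw back so that the gate shuts again. Set the scoop gently down, upright with the five balls in it, standing wholly on the pan of the balance, and let go. Leave the other things on the bench where they are.

Things in the scene. Friction and masses are not known exactly. Their poses are not given: they have to be found in the camera images.
- scoop: Steel scoop, 0.18 kg: round open cup, 60 mm outside, 45 mm tall, wall 2.5, floor 4 mm; stands by itself. Origin: centre of its underside, z up out of the mouth. Handle level along its -x: neck 10 mm wide to 65 mm from the cup's axis, then the black grip. It starts in the dock: both sides of the cup (scoop +-y) are free, the grip is sunk and cannot be pinched there.
- scoop_grip: The scoop's black handle grip, part of it: 75 mm long (scoop x), 14 mm wide, 14 mm thick. Origin at its centre, 102 mm from the cup's axis, 38 mm above the cup's underside; axes of the scoop. Under the feeder the scoop must be held here, so it is first stood on free bench and taken again.
- scoop_inside (a point): Point on the cup's axis, 14 mm above its underside (10 mm above the inner floor).
- dock: Black dock, fixed. Origin on the bench under the cup's place, axes of the docked scoop. Base 8 mm thick (the cup stands on it), 90 mm wide, x = -160 to +45 mm. Two cheeks, tops 58 mm above the bench, each 14 mm thick, 19 mm slot between them, x = -152 to -40 mm, closed at the far end; they stand 5 mm higher than the grip. Stop 6 mm high before the cup at x = +35 mm. Lift the scoop straight up 60 mm.
- feeder: Gravity feeder, fixed. Origin on the bench under the outlet's centre; front faces its -x, the robot. Foot plate 10 mm thick, 120 mm wide, x = -45 to +175 mm; two posts at the back. Outlet 30 x 30 mm, shut by the gate (underside 140 mm high); the gate's side rails at y = +-24 mm hang to 135 mm. Clear bin, 112 mm wide, front at x = -19 mm, up to 320 mm. Free below the gate back to x = +125 mm.
- outlet (a point): Centre of the outlet on the gate's underside, 140 mm above the bench; axes of the feeder.
- paddle_face (a point): Centre of the front of the red paddle, an upright plate 40 mm wide, 4 mm thick, hanging below the gate from 140 to 100 mm height. Moves with the gate: 6 mm in front of (-x) the outlet's centre when shut, 30 mm behind it when open.
- gate (a joint): Gate opening, m: 0 shut, 0.036 fully open at a stop; slides to the feeder's +x. A spring shuts it: 3 N at first, 6 N fully open. Balls fall from 17 mm on. When the 60 mm cup has pushed the paddle to the stop, it stands centred under the outlet. Keep the rim about 12 mm below the gate's underside.
- ball1_center (a point): Centre of a brass ball, 14 mm diameter, 12 g; starts in the feeder's throat on the gate.
- ball2_center (a point): Centre of a brass ball, 14 mm diameter, 12 g; starts in the feeder's throat on the gate.
- ball3_center (a point): Centre of a brass ball, 14 mm diameter, 12 g; starts in the feeder's throat on the gate.
- ball4_center (a point): Centre of a brass ball, 14 mm diameter, 12 g; starts in the feeder's throat on the gate.
- ball5_center (a point): Centre of a brass ball, 14 mm diameter, 12 g; starts in the feeder's throat on the gate.
- balance: White top-loading balance, fixed, 270 x 200 x 53 mm, display at its -x end (top 58 mm above the bench). Origin on the bench under the pan's centre.
- pan_center (a point): Centre of the top of the balance's round steel pan, 130 mm diameter, 70 mm above the bench.
- weight: Bystander: steel calibration weight, 32 mm diameter, 49 mm tall, beside the feeder. Origin: centre of its underside.
- objective_can: Bystander: grey jar with black cap, 44 mm diameter, 62 mm tall, beside the dock. Origin: centre of its underside.
- petri_dish: Bystander: clear dish, 70 mm diameter, 16 mm tall. Origin: centre of its underside.
- slide_box: Bystander: blue slide box, 80 x 100 x 34 mm. Origin: centre of its underside.
- cleaner_bottle: Bystander: amber bottle, 52 mm diameter, 130 mm tall. Origin: centre of its underside.
- beaker: Bystander: glass beaker, 66 mm diameter, 80 mm tall. Origin: centre of its underside.
Mind the look-alikes: they are no part of the job. What is shaped like the scoop but blue is not meant.

How it is judged:
On the way, in this order (a step that is already met when the one before it is completed fails the run):
1. the scoop is out of its dock (horizontal distance between scoop and dock above 0.1 m), for 0.1 s.
2. the gate is pushed open (28 mm or more) while the fingers hold the scoop by its grip (value of joint gate above 0.028 m and contact force between the fingers and scoop_grip above 1 N and contact force between scoop and gate above 0.5 N), for 0.1 s.
3. all five balls are in the scoop and the gate is shut again, the scoop still held by its grip (distance between each of ball1_center, ball2_center, ball3_center, ball4_center, ball5_center and scoop_inside below 0.03 m and value of joint gate below 0.003 m and contact force between the fingers and scoop_grip above 1 N), for 0.1 s.
At the end, for the whole second after the job is handed in: The scoop stands upright (within 3.4 degrees) and at rest on the balance pan, its underside wholly on the pan (axis within 36 mm of the pan's centre), released, with all five balls in it; the gate is shut to within 3 mm (distance between each of ball1_center, ball2_center, ball3_center, ball4_center, ball5_center and scoop_inside below 0.03 m and value of joint gate below 0.003 m and horizontal distance between scoop and pan_center below 0.036 m and height (world z) of scoop between 0.066 and 0.075 m and angle between scoop's own z axis and vertical below 0.06 rad and linear speed of scoop below 0.02 m/s and contact force between the fingers and scoop below 0.1 N); the robot touches nothing.
It fails at once if another loose thing on the bench is pushed more than 30 mm or tipped over (distance of any of weight, objective_can, petri_dish, slide_box, cleaner_bottle, beaker from where it was at the start of the episode above 0.03 m or angle between any of weight, objective_can, petri_dish, slide_box, cleaner_bottle, beaker's own z axis and vertical above 0.4 rad).
It fails at once if the scoop is dropped or pressed on the balance with more than 40 N (contact force between scoop and balance above 40 N).
It also fails if it takes over 64 s, if anything falls off the work surface, if the arm or the gripper's body presses on something with over 40 N, if the wrist force passes 120 N, or if a joint passes its speed limit or range.

## Working session

There is one attempt and no reset: what is moved stays moved. The work goes in short steps, each a Python script; the robot and the scene stay as the last script left them, time stands still between calls to the robot, and variables do not carry over. Pictures are saved under pics/ and viewed, about 8 in all and at most 12, crops included, and the job is handed in when it is done.

```bash
mkdir -p pics; ls; cat > h.py <<'E'
import numpy as np, cv2
from workcell import robot
from scipy.spatial.transform import Rotation as R
def pix2ray(f,rc):
    K=f["K"]; v,u=rc
    d=np.array([(u-K[0,2])/K[0,0],(v-K[1,2])/K[1,1]]); s=d.copy()
    for _ in range(20): s=d/(1+f["k1"]*(s@s))
    return s
def at_z(f,rc,z):   # ray-plane z
    E=f["extrinsics"]; r=E[:3,:3]@np.r_[pix2ray(f,rc),1]; o=E[:3,3]
    return o+r*(z-o[2])/r[2]
def cloud(f,mask):
    ys,xs=np.nonzero(mask&(f["range_z"]>0)); K=f["K"]
    d=np.stack([(xs-K[0,2])/K[0,0],(ys-K[1,2])/K[1,1]],1); s=d.copy()
    for _ in range(20): s=d/(1+f["k1"]*(s**2).sum(1,keepdims=True))
    z=f["range_z"][ys,xs]; P=np.c_[s,np.ones(len(s))]*z[:,None]
    return P@f["extrinsics"][:3,:3].T+f["extrinsics"][:3,3]
def down(yaw): # tool z down, tool x at yaw; jaw y axis
    return (R.from_euler('z',yaw)*R.from_rotvec([np.pi,0,0])).as_rotvec()
E
cat > a.py <<'E'
from h import *
fs={}
for n in("scene","top"):
    f=robot.grab_frame(n); fs[n]=f; cv2.imwrite(f"pics/{n}0.png",f["frame"])
    print(n,f["extrinsics"].round(3).tolist(),f["K"][0,0],f["k1"])
    for t in "scoop scoop_grip dock feeder balance paddle_face weight objective_can petri_dish slide_box cleaner_bottle beaker".split():
        for d in robot.cut_out(f,t)[:2]:
            P=cloud(f,d["mask"]); 
            if len(P): print(t,round(d["conf"],2),np.round(d["box"]).tolist(),np.median(P,0).round(3),np.percentile(P,2,0).round(3),np.percentile(P,98,0).round(3))
    for t in "scoop scoop_grip dock feeder outlet paddle_face pan_center".split():
        for d in robot.pinpoint(f,t)[:2]: 
            z=dict(scoop=.008,scoop_grip=.046,dock=0,feeder=0,outlet=.14,paddle_face=.12,pan_center=.07)[t]
            print("pt",t,round(d["conf"],2),np.round(d["centre"],1),at_z(f,d["centre"],z).round(3))
print(robot.get_time_s(),robot.get_orientation(),robot.get_opening())
E
python3 a.py
```

```text
pics
scene [[0.998, -0.053, 0.013, 0.528], [-0.053, -0.859, 0.509, -0.571], [-0.016, -0.509, -0.861, 1.102], [0.0, 0.0, 0.0, 1.0]] 480.08561725429246 0.02133578480793629
scoop 0.73 [281.0, 133.0, 338.0, 157.0] [0.486 0.377 0.036] [0.455 0.354 0.008] [0.591 0.415 0.055]
scoop 0.59 [210.0, 120.0, 256.0, 164.0] [0.321 0.425 0.032] [ 0.256  0.334 -0.003] [0.362 0.488 0.047]
scoop_grip 0.52 [319.0, 144.0, 343.0, 148.0] [0.597 0.362 0.052] [0.554 0.352 0.047] [0.616 0.371 0.058]
dock 0.98 [276.0, 138.0, 349.0, 170.0] [0.561 0.347 0.015] [ 0.437  0.314 -0.002] [0.636 0.397 0.059]
feeder 0.85 [347.0, 185.0, 454.0, 307.0] [ 0.705 -0.058  0.212] [ 0.611 -0.112  0.002] [0.805 0.012 0.32 ]
feeder 0.46 [382.0, 165.0, 400.0, 188.0] [0.745 0.248 0.061] [0.711 0.196 0.014] [0.77  0.26  0.081]
balance 0.92 [212.0, 363.0, 353.0, 478.0] [ 0.433 -0.383  0.055] [ 0.305 -0.473  0.045] [ 0.563 -0.274  0.072]
balance 0.72 [347.0, 186.0, 450.0, 304.0] [ 0.705 -0.059  0.213] [ 0.611 -0.112  0.005] [0.802 0.009 0.32 ]
weight 0.73 [367.0, 313.0, 383.0, 332.0] [ 0.653 -0.166  0.034] [ 0.641 -0.175  0.006] [ 0.66
[... 2705 characters left out ...]
 189.0] [0.751 0.233 0.033] [ 0.712  0.199 -0.001] [0.771 0.255 0.083]
pt scoop 0.88 [337.5 153.9] [0.334 0.442 0.008]
pt scoop 0.71 [278.8 178.2] [0.481 0.38  0.008]
pt scoop_grip 0.61 [239.5 181.1] [0.578 0.363 0.046]
pt scoop_grip 0.51 [359.4 180.5] [0.283 0.365 0.046]
pt dock 0.58 [278.7 177.6] [0.482 0.383 0.   ]
pt feeder 0.73 [211.3 345.9] [ 0.648 -0.047  0.   ]
pt feeder 0.42 [278.  229.1] [0.482 0.251 0.   ]
pt outlet 0.63 [205.3 345.9] [ 0.643 -0.042  0.14 ]
pt outlet 0.32 [275.8 226.3] [0.485 0.235 0.14 ]
pt pan_center 0.7 [241.8 180. ] [0.57 0.36 0.07]
pt pan_center 0.64 [278.3 477.1] [ 0.471 -0.36   0.07 ]
2.0 [-5.62096518e-01 -3.09088020e+00 -6.86896363e-05] 0.08566666049872158
```

```bash
python3 -c "
import cv2
a=cv2.imread('pics/scene0.png');b=cv2.imread('pics/top0.png')
cv2.imwrite('pics/c0.png',cv2.resize(a[70:490,190:470],(400,600),interpolation=cv2.INTER_CUBIC))
cv2.imwrite('pics/c1.png',cv2.resize(b[100:400,100:540],(800,545),interpolation=cv2.INTER_CUBIC))"
```

```text
(no output)
```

View pics/c1.png

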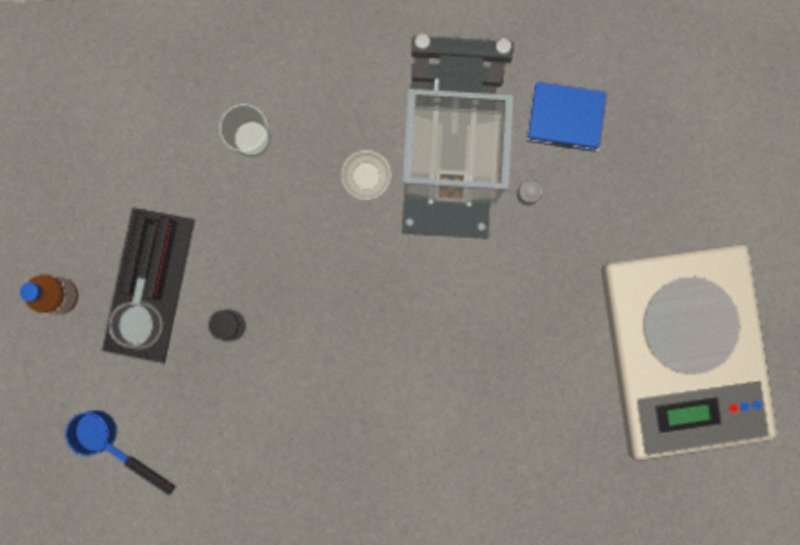

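View pics/c0.png

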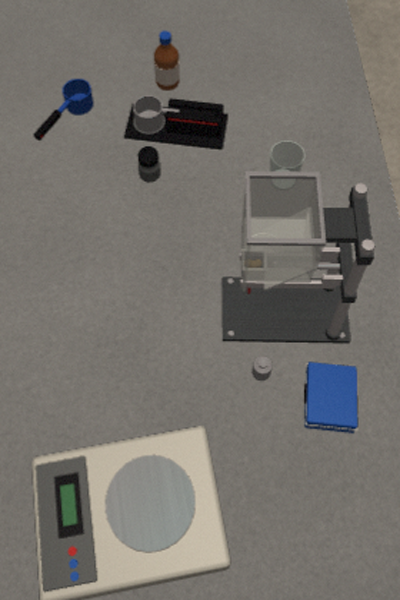

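The steel scoop stands in the dock (crop ≈(135,325) in the top view) with its handle towards +x, so it must be turned by about 180°. The blue look-alike is nearer the robot at crop (92,433), and the feeder, balance and bystanders match the list.

```bash
cat > b.py <<'E'
from h import *
f=robot.grab_frame("top"); m=robot.cut_out(f,"feeder")[0]["mask"]
m=cv2.dilate(m.astype(np.uint8),np.ones((9,9)))>0
P=cloud(f,m)
for lo,hi in((.312,.33),(.005,.016)):
    Q=P[(P[:,2]>lo)&(P[:,2]<hi)][:,:2]; print(lo,len(Q),cv2.minAreaRect((Q*1000).astype(np.float32)))
    print(cv2.boxPoints(cv2.minAreaRect((Q*1000).astype(np.float32))).round().tolist())
m=robot.cut_out(f,"balance")[0]["mask"];P=cloud(f,m);Q=P[(P[:,2]>.064)&(P[:,2]<.08)];print("pan",len(Q),cv2.minEnclosingCircle((Q[:,:2]*1000).astype(np.float32)),Q.mean(0))
m=robot.cut_out(f,"dock")[0]["mask"];m=cv2.dilate(m.astype(np.uint8),np.ones((5,5)))>0
P=cloud(f,m);Q=P[(P[:,2]>.004)][:,:2];print("dock",cv2.minAreaRect((Q*1000).astype(np.float32)))
# tool yaw candidates: jaws = scoop y
c=np.array([.481,.382])
for yaw in np.deg2rad([-11,169]):
    q=robot.ik([*c,.25],down(yaw)); print("dock",yaw,q)
for yaw in np.deg2rad([-4,176]):
    for p in([.55,.13,.2],[.44,.13,.2],[.54,-.05,.17],[.37,-.36,.2]): print(yaw,p,robot.ik(p,down(yaw)))
robot.move_ptp([c[0]-.0,c[1],.25],down(np.deg2rad(-11)) if robot.ik([*c,.25],down(np.deg2rad(-11))) is not None else down(np.deg2rad(169)))
f=robot.grab_frame("wrist");cv2.imwrite("pics/w0.png",f["frame"])
for t,z in dict(scoop=.008,scoop_grip=.046,dock=0).items():
    for d in robot.pinpoint(f,t)[:2]: print(t,d["conf"],d["centre"],at_z(f,d["centre"],z).round(4))
    for d in robot.cut_out(f,t)[:2]: print(t,d["conf"],d["box"],)
print(robot.get_joint_positions(),robot.get_time_s())
P=cloud(f,np.ones((480,640),bool))
np.save("w0.npy",P)
E
python3 b.py
```

```text
Traceback (most recent call last):
  File "b.py", line 2, in <module>
    f=robot.grab_frame("top"); m=robot.cut_out(f,"feeder")[0]["mask"]
                                 ~~~~~~~~~~~~~~~~~~~~~~~~~^^^
IndexError: list index out of range
```

```bash
python3 - <<'E'
s=open('b.py').read()
s=s.replace('m=robot.cut_out(f,"feeder")[0]["mask"]\nm=cv2.dilate(m.astype(np.uint8),np.ones((9,9)))>0','m=np.zeros((480,640),bool);m[112:236,316:388]=1')
s=s.replace('m=robot.cut_out(f,"balance")[0]["mask"]','m=np.zeros((480,640),bool);m[232:356,430:531]=1')
s=s.replace('m=robot.cut_out(f,"dock")[0]["mask"];m=cv2.dilate(m.astype(np.uint8),np.ones((5,5)))>0','m=np.zeros((480,640),bool);m[212:304,156:207]=1')
open('b.py','w').write(s)
E
python3 b.py
```

```text
0.312 785 ((677.0292358398438, -46.94837951660156), (116.62911987304688, 106.52757263183594), 85.46245574951172)
[[619.0, -101.0], [726.0, -109.0], [735.0, 7.0], [629.0, 15.0]]
0.005 1034 ((745.6292724609375, -64.20570373535156), (183.51956176757812, 319.6005554199219), 89.26325988769531)
[[585.0, -154.0], [904.0, -158.0], [907.0, 25.0], [587.0, 30.0]]
pan 2211 ((414.98736572265625, -382.6526794433594), 121.3744888305664) [ 0.46703976 -0.36763077  0.07059402]
dock ((536.06494140625, 373.8085632324219), (129.43333435058594, 232.8933563232422), 89.8827896118164)
dock -0.19198621771937624 [-1.05165506  0.81289998  0.57506932  1.67623322 -0.56768641  0.8251833
 -1.98698557]
dock 2.949606435870417 [-0.60057885  0.74513135 -0.26027618  1.650655    0.25105946  0.77877327
  0.40437091]
-0.06981317007977318 [0.55, 0.13, 0.2] [-0.55240238  0.80235326  0.41851495  1.85999445 -0.54793818  0.59550307
 -1.42537484]
-0.06981317007977318 [0.44, 0.13, 0.2] [-0.55764363  0.69282025  0.27509825  2.16541344 -0.53457384  0.34749882
 -1.47643085]
-0.06981317007977318 [0.54, -0.05, 0.17] [-0.17607623  0.81
[... 390 characters left out ...]
 2.1487404   0.46146624  0.37006835
  0.6383616 ]
3.07177948351002 [0.54, -0.05, 0.17] [ 0.2567941   0.81221142 -0.42067561  1.91859676  0.61355324  0.54076371
  0.9160584 ]
3.07177948351002 [0.37, -0.36, 0.2] [ 0.98475587  0.75068809 -0.49958668  1.97645041  0.64364248  0.57584711
  1.54439246]
scoop 0.76 [369.1, 283.1] [0.3378 0.4456 0.008 ]
scoop 0.59 [217.5, 315.8] [0.4816 0.3849 0.008 ]
scoop 0.96 [241.5, 344.8, 333.9, 409.9]
scoop 0.7 [271.7, 24.8, 350.8, 266.9]
scoop_grip 0.87 [86.9, 318.0] [0.5809 0.3638 0.046 ]
scoop_grip 0.57 [305.9, 23.5, 327.5, 139.6]
dock 0.55 [258.0, 2.7, 376.7, 268.7]
[-1.05187863  0.81283939  0.574765    1.67618351 -0.56760601  0.82519126
 -1.98689458] 4.0583
```

View pics/w0.png

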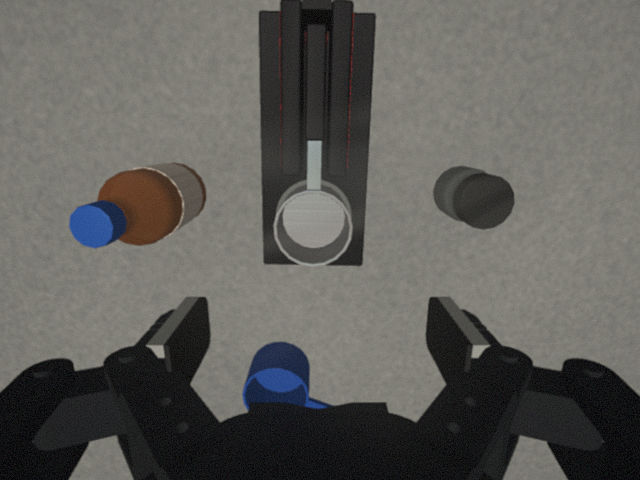

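The wrist view shows the steel scoop in the dock with its rim centre near (313,228) and the handle straight up the image, between the jaws. That confirms the yaw, and the blue scoop sits below it. Next I grasp the cup, lift it, turn it and set it on free bench.

```bash
cat > c.py <<'E'
from h import *
f=robot.grab_frame("wrist"); print("rim",at_z(f,[228,313],.053))
c=np.array([.481,.384]); o=down(np.deg2rad(-12))
robot.move_ptp([*c,.17],o)
print(robot.servo_line([*c,.085],v=.12,guard=15))
robot.set_gripper(.05,45); print("open",robot.get_opening(),robot.get_wrist_force())
robot.servo_line([*c,.15],v=.1); robot.servo_line([*c,.27],v=.2)
print("open",robot.get_opening(),robot.get_wrist_force())
o2=down(np.deg2rad(176)); 
robot.move_ptp([.52,.13,.25],o2)
robot.servo_line([.52,.13,.10],v=.15)
print("contact",robot.servo_line([.52,.13,.074],v=.04,guard=4),robot.get_eef_pos(),robot.get_wrist_force())
robot.set_gripper(.085); robot.servo_line([.52,.13,.15],v=.15)
robot.servo_line([.44,.135,.24],v=.25)
f=robot.grab_frame("wrist");cv2.imwrite("pics/w1.png",f["frame"])
for t,z in dict(scoop=.0,scoop_grip=.038).items():
    for d in robot.pinpoint(f,t)[:2]: print(t,d["conf"],d["centre"],at_z(f,d["centre"],z).round(4))
f=robot.grab_frame("top")
for t,z in dict(scoop=.0,scoop_grip=.038).items():
    for d in robot.pinpoint(f,t)[:2]: print(t,d["conf"],d["centre"],at_z(f,d["centre"],z).round(4))
print(robot.get_joint_positions(),robot.get_time_s())
E
python3 c.py
```

```text
rim [0.48432256 0.38550341 0.053     ]
False
open 0.05932291240281055 [-0.98217468  0.18625416  5.42476578]
open 0.059673028848065204 [-0.40126485 -0.7551349  -3.06725754]
contact True [0.52002735 0.12978631 0.07841214] [ 0.21702962 -0.64132061  5.77537292]
scoop 0.92 [306.5, 320.9] [0.5234 0.1309 0.    ]
scoop_grip 0.76 [201.6, 319.7] [0.4192 0.137  0.038 ]
scoop 0.78 [260.9, 280.3] [0.5234 0.121  0.    ]
scoop 0.61 [336.3, 152.0] [0.3363 0.4491 0.    ]
scoop_grip 0.78 [360.4, 183.9] [0.2799 0.3582 0.038 ]
scoop_grip 0.73 [204.4, 343.9] [ 0.6599 -0.0412  0.038 ]
[ 0.30049694  0.90296594 -1.26667797  2.08499251  1.05337143  1.03801007
 -0.03343337] 12.825
```

View pics/w1.png

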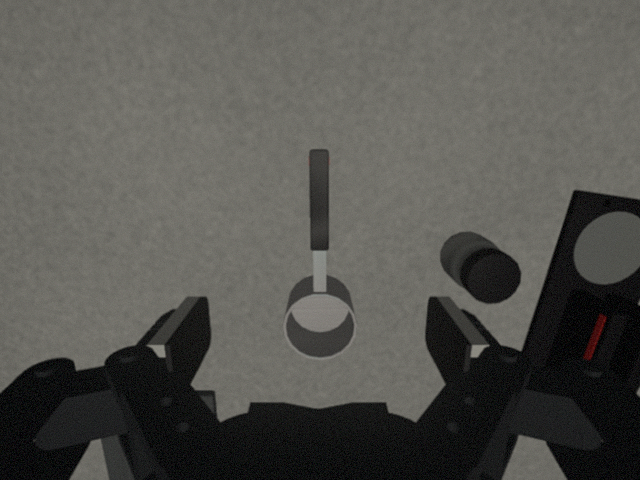

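The scoop stands upright on the bench with its cup near (320,315) and its grip at (319,200), in line with the tool. I now regrasp it by the black grip and move in front of the feeder.

```bash
cat > d.py <<'E'
from h import *
fy=np.deg2rad(-4.4); u=np.array([np.cos(fy),np.sin(fy)]); o=down(np.pi+fy)
O=np.array([.646,-.045])
g=np.array([.5225,.1303])-.102*np.array([np.cos(-.0698),np.sin(-.0698)])
robot.set_gripper(.045)
robot.move_joints([-.2233,.6752,-.2606,2.1487,.4615,.3701,.6384])
o1=down(np.deg2rad(176))
robot.move_ptp([*g,.17],o1)
print(robot.servo_line([*g,.090],v=.12,guard=12))
robot.set_gripper(.005,110); print("open",robot.get_opening(),robot.get_wrist_force())
robot.servo_line([*g,.13],v=.08); robot.servo_line([*g,.173],v=.15); print(robot.get_wrist_force(),robot.get_torque())
pre=O-.090*u-.102*u
robot.servo_line([*pre,.173],v=.15,ori=o)
for n in("scene","top"):
    f=robot.grab_frame(n);cv2.imwrite(f"pics/{n}2.png",f["frame"])
    for t,z in dict(scoop=.083,scoop_grip=.121,outlet=.14,paddle_face=.12).items():
        for d in robot.pinpoint(f,t)[:2]: print(n,t,d["conf"],d["centre"],at_z(f,d["centre"],z).round(4))
print("expect cup",O-.090*u)
f=robot.grab_frame("wrist");cv2.imwrite("pics/w2.png",f["frame"])
print(robot.get_joint_positions(),robot.get_eef_pos(),robot.get_time_s())
f=cv2.imread("pics/scene2.png")[150:350,250:470]; cv2.imwrite("pics/v2.png",np.hstack([cv2.resize(f,(440,400)),cv2.resize(cv2.imread("pics/top2.png")[110:310,250:430],(360,400))]))
E
python3 d.py
```

```text
Traceback (most recent call last):
  File "d.py", line 9, in <module>
    print(robot.servo_line([*g,.090],v=.12,guard=12))
          ~~~~~~~~~~~~~~~~^^^^^^^^^^^^^^^^^^^^^^^^^^
workcell.IKError: the arm cannot follow that straight line within its joint ranges
```

```bash
python3 - <<'E'
from h import *
g=np.array([.5225,.1303])-.102*np.array([np.cos(-.0698),np.sin(-.0698)])
print(g,robot.get_joint_positions(),robot.get_eef_pos())
for yaw in(-4,176):
  for z in(.17,.13,.11,.09):
    for dx in (0,.02): 
      q=robot.ik([g[0]+dx,g[1],z],down(np.deg2rad(yaw))); print(yaw,z,dx,None if q is None else q.round(2))
for t in(10,20,30):   # tilt so that the fingers slant forward / body back or forward, about tool y
  for s in(-1,1):
    r=R.from_rotvec(down(np.deg2rad(176)))*R.from_euler('y',s*t,degrees=True)
    tcp=np.r_[g,.038]-r.apply([0,0,.052]); q=robot.ik(tcp,r.as_rotvec()); print("tilt",s*t,tcp.round(3),None if q is None else q.round(2))
E
```

```text
[0.42074837 0.13741382] [-0.31074774  0.7260892  -0.17621101  2.21768252  0.50755556  0.23973187
  0.56409227] [0.41912631 0.13749532 0.16893817]
-4 0.17 0 [-0.31  0.72 -0.17  2.22  0.51  0.24  0.56]
-4 0.17 0.02 [-0.63  0.78  0.38  2.18 -0.88  0.34 -1.14]
-4 0.13 0 [-0.43  0.81  0.02  2.24 -0.14  0.09 -1.92]
-4 0.13 0.02 [-0.53  0.84  0.22  2.19 -0.91  0.2  -1.13]
-4 0.11 0 [-0.46  0.86  0.06  2.24 -0.87  0.06 -1.19]
-4 0.11 0.02 [-0.41  0.86  0.02  2.19 -0.14  0.09 -1.9 ]
-4 0.09 0 None
-4 0.09 0.02 [-0.41  0.9   0.02  2.19 -0.27  0.05 -1.77]
176 0.17 0 [-0.31  0.72 -0.17  2.22  0.51  0.24  0.56]
176 0.17 0.02 [-0.27  0.73 -0.21  2.16  0.5   0.29  0.59]
176 0.13 0 [-0.37  0.81 -0.08  2.24  0.55  0.11  0.53]
176 0.13 0.02 [-0.33  0.82 -0.12  2.18  0.54  0.17  0.56]
176 0.11 0 [-0.4   0.86 -0.04  2.24  0.57  0.05  0.51]
176 0.11 0.02 [-0.35  0.86 -0.08  2.19  0.56  0.12  0.54]
176 0.09 0 [-0.05  0.97 -0.62  2.23  1.49  0.5  -0.4 ]
176 0.09 0.02 [-0.38  0.9  -0.04  2.19  0.58  0.06  0.52]
tilt -10 [0.412 0.138 0.089] [ 0.18  1.27 -1.26  2.36  1.72  1.24 -0.68]
tilt 10 [0.43  0.137 0.089] [-0.19  0.93 -0.29  2.09  0.48  0.34  0.64]
tilt -20 [0.403 0.139 0.087] [ 0.08  1.32 -1.26  2.5   1.88  1.46 -0.95]
tilt 20 [0.438 0.136 0.087] [-0.04  1.01 -0.49  1.93  0.44  0.64  0.71]
tilt -30 [0.395 0.139 0.083] None
tilt 30 [0.447 0.136 0.083] [ 0.06  1.11 -0.65  1.78  0.43  0.92  0.73]
```

```bash
python3 - <<'E'
s=open('d.py').read()
s=s.replace("robot.move_joints([-.2233,.6752,-.2606,2.1487,.4615,.3701,.6384])","robot.servo_line([.44,.135,.24],v=.25);robot.move_joints([.3005,.903,-1.2667,2.085,1.0534,1.038,-.0334])")
s=s.replace("robot.move_ptp([*g,.17],o1)","robot.servo_line([*g,.15],v=.2,ori=o1);print(robot.get_joint_positions().round(2))")
open('d.py','w').write(s)
E
python3 d.py
```

```text
[ 0.21  1.03 -1.14  2.2   1.31  0.94 -0.28]
False
open 0.012093889901336296 [-0.63805359 -0.68621097  4.26028814]
[-0.47712025  0.32381959 -2.90165993] [-0.00975378  0.17362773  0.03142989]
scene scoop 0.96 [263.5, 324.2] [ 0.5469 -0.0322  0.083 ]
scene scoop 0.76 [138.9, 240.2] [0.3322 0.3794 0.083 ]
scene scoop_grip 0.71 [256.9, 283.8] [ 0.4531 -0.0292  0.121 ]
scene scoop_grip 0.56 [156.3, 221.7] [0.2923 0.2857 0.121 ]
scene outlet 0.84 [256.9, 368.3] [ 0.6471 -0.0514  0.14  ]
scene outlet 0.26 [155.2, 295.1] [0.488  0.2604 0.14  ]
scene paddle_face 0.23 [256.5, 282.3] [ 0.4496 -0.0273  0.12  ]
top scoop 0.97 [246.9, 346.4] [ 0.5509 -0.0438  0.083 ]
top scoop 0.8 [337.7, 153.3] [0.3398 0.421  0.083 ]
top scoop_grip 0.66 [358.7, 179.9] [0.2942 0.3473 0.121 ]
top outlet 0.82 [205.9, 341.6] [ 0.642  -0.0322  0.14  ]
top paddle_face 0.63 [195.8, 302.4] [0.67   0.0587 0.12  ]
expect cup [ 0.55626525 -0.03809529]
[ 0.60609017  0.9907007  -1.15426713  2.15134159  1.22834293  0.94768554
  0.18606363] [ 0.45455304 -0.03023863  0.17302077] 20.65
```

View pics/v2.png

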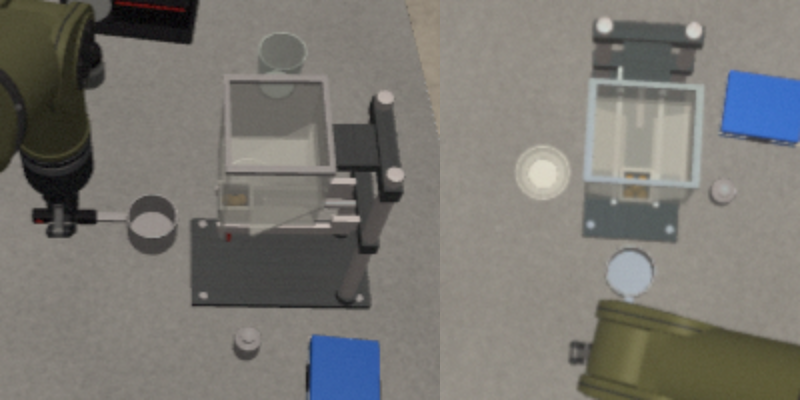

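The pictures show the scoop held level in front of the feeder. In the top view the rim centre at crop (630,273) lines up with the brass balls in the outlet at (636,185), as the 4.4° yaw predicts. Next is the push.

```bash
cat > e.py <<'E'
from h import *
fy=np.deg2rad(-4.4); u=np.array([np.cos(fy),np.sin(fy)]); O=np.array([.646,-.045])
t=lambda d:[*(O+(d-.102)*u),.173]
robot.servo_line(t(-.045),v=.12); f0=robot.get_wrist_force(); print("f0",f0)
c=robot.servo_line(t(-.004),v=.06,guard=20); print("mid",c,robot.get_wrist_force()-f0)
c=robot.servo_line(t(.008),v=.03,guard=9)
p=robot.get_eef_pos(); print("stop",c,((p[:2]-O)@u+.102).round(4),robot.get_wrist_force()-f0)
robot.hold(.8); print("held",robot.get_wrist_force()-f0)
f=robot.grab_frame("scene");cv2.imwrite("pics/s3.png",f["frame"]); print(robot.get_time_s())
cv2.imwrite("pics/v3.png",cv2.resize(f["frame"][170:320,320:460],(560,600),interpolation=cv2.INTER_CUBIC))
for k in range(1,6):
    for d in robot.pinpoint(f,f"ball{k}_center")[:5] if k==1 else []: print(d["conf"],d["centre"],at_z(f,d["centre"],.095).round(3),at_z(f,d["centre"],.15).round(3))
E
python3 e.py
```

```text
f0 [-0.54205259  0.23021312 -2.15783655]
mid False [-3.8708258   1.24443572 -0.40595818]
stop False 0.0047 [-10.08145891   0.46352033   1.41959413]
held [-9.94789945  1.42254164  0.12806937]
23.4083
```

View pics/v3.png

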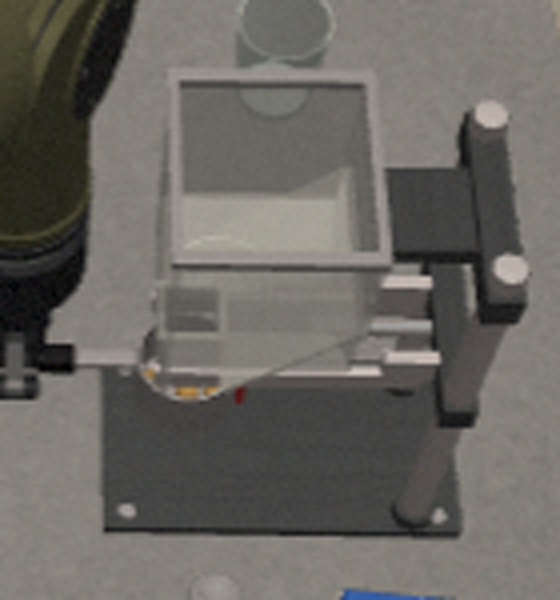

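The outlet is now empty and brass shows through the cup at crop (150-210,390). The force held at 10 N, so the gate is at its stop. I draw back and check.

```bash
cat > e2.py <<'E'
from h import *
fy=np.deg2rad(-4.4); u=np.array([np.cos(fy),np.sin(fy)]); O=np.array([.646,-.045])
t=lambda d:[*(O+(d-.102)*u),.173]
robot.servo_line(t(-.10),v=.06); robot.hold(.3); print(robot.get_wrist_force(),robot.get_opening())
f=robot.grab_frame("scene"); a=f["frame"]; b=robot.grab_frame("top")["frame"]
for d in robot.pinpoint(f,"ball1_center"): print(d["conf"],d["centre"])
cv2.imwrite("pics/v4.png",np.hstack([cv2.resize(a[190:310,270:420],(500,400),interpolation=cv2.INTER_CUBIC),cv2.resize(b[180:280,310:380],(280,400),interpolation=cv2.INTER_CUBIC)]));print(robot.get_time_s())
E
python3 e2.py
```

```text
[ 0.12786285 -0.01291819 -2.1737918 ] 0.011990315857948828
0.4 [266.7, 324.9]
25.8583
```

View pics/v4.png

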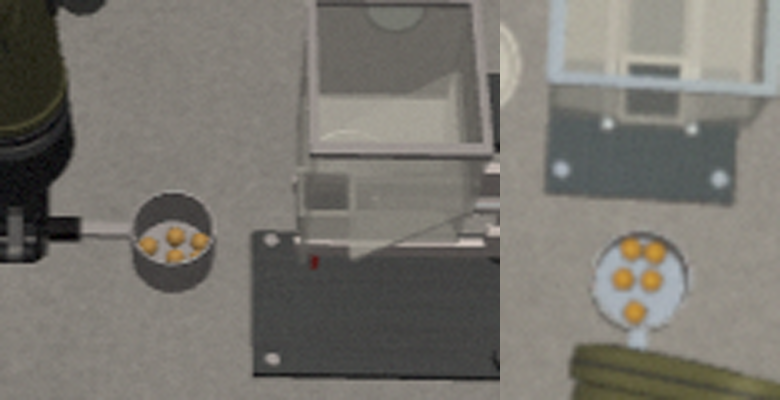

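All five balls are in the cup (top crop, around (635,280)), and the gate is shut with the red paddle back at crop (313,262). Now I carry the scoop level to the pan.

```bash
cat > g.py <<'E'
from h import *
fy=np.deg2rad(-4.4); u=np.array([np.cos(fy),np.sin(fy)]); p=robot.get_eef_pos()
pan=np.array([.469,-.362]); e=pan-.102*u
robot.servo_line([p[0],p[1],.21],v=.08)
robot.servo_line([*e,.21],v=.13)
f=robot.grab_frame("scene");cv2.imwrite("pics/v5.png",cv2.resize(f["frame"][330:480,190:390],(800,600)))
for d in robot.pinpoint(f,"scoop")[:2]: print(d["conf"],at_z(f,d["centre"],.12))
print(robot.get_joint_positions().round(2),robot.get_wrist_force(),robot.get_time_s())
robot.servo_line([*e,.170],v=.05)
print(robot.servo_line([*e,.154],v=.015,guard=2.5),robot.get_eef_pos(),robot.get_wrist_force())
f=robot.grab_frame("scene");cv2.imwrite("pics/v6.png",cv2.resize(f["frame"][330:480,190:390],(800,600)))
print(robot.get_time_s())
E
python3 g.py
```

```text
0.94 [0.34183306 0.34187267 0.12      ]
0.55 [ 0.46380543 -0.3487985   0.12      ]
[ 1.32  0.98 -1.21  1.97  1.1   1.07  1.08] [ 0.47637056  1.22303516 -3.80950157] 29.2917
True [ 0.36696539 -0.35417791  0.16060037] [-0.70075714 -0.24822814  4.02647979]
30.9583
```

View pics/v6.png

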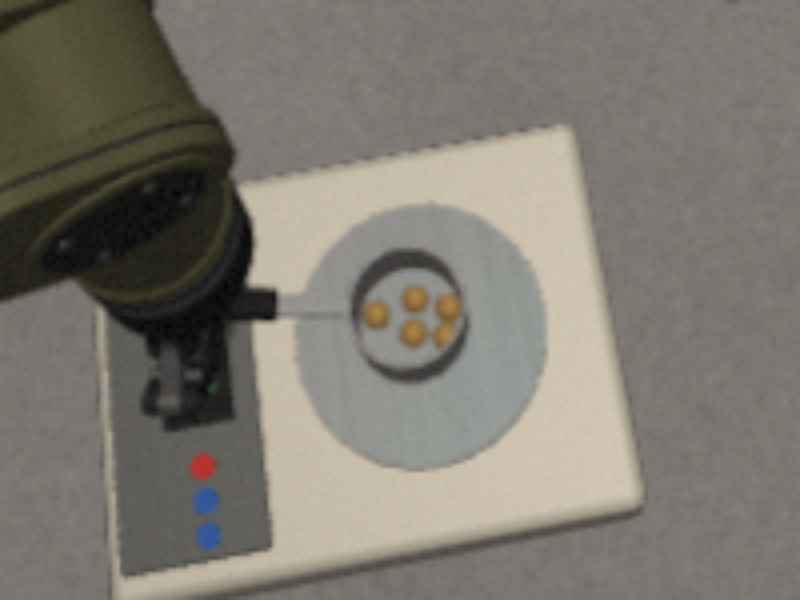

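The cup stands near the pan's centre: its floor is at (408,325) and the pan's centre at (420,337), about 6 mm apart. It holds all five balls, and contact came at the expected height. I release it and back away.

```bash
cat > r.py <<'E'
from h import *
robot.set_gripper(.045); p=robot.get_eef_pos(); print(robot.get_opening(),robot.get_wrist_force())
robot.servo_line([p[0],p[1],.30],v=.1); robot.servo_line([p[0],p[1]+.2,.32],v=.2); robot.hold(.3)
f=robot.grab_frame("scene"); b=robot.grab_frame("top")
m=np.zeros((480,640),bool);m[350:470,220:360]=1;P=cloud(f,m);P=P[(P[:,2]>.105)&(P[:,2]<.13)&(np.hypot(P[:,0]-.469,P[:,1]+.362)<.05)]
print("rim",len(P),(P.min(0)+P.max(0))/2,np.ptp(P,axis=0),np.linalg.lstsq(np.c_[P[:,:2],np.ones(len(P))],P[:,2],rcond=None)[0])
print(robot.get_wrist_force(),robot.get_time_s())
cv2.imwrite("pics/v7.png",np.hstack([cv2.resize(f["frame"][330:480,200:380],(400,333)),cv2.resize(b["frame"][110:360,310:550],(384,400))[:333]]))
E
python3 r.py
```

```text
0.04468491476740412 [ 0.21714041 -0.96084561 -0.45704993]
rim 214 [ 0.45650545 -0.3638512   0.11221568] [0.07249711 0.06031653 0.01424525] [ 0.03320891 -0.00898222  0.09404111]
[-0.05220842 -0.10471857  0.32205592] 34.4833
```

View pics/v7.png

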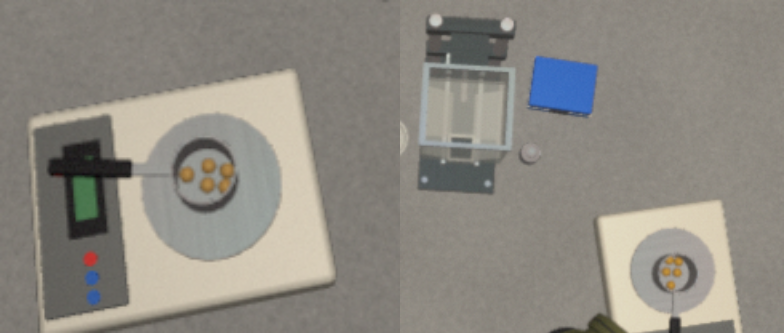

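The scoop stands upright on the pan (left crop (207,175), pan centre (211,187)) with all five balls in it. The arm is clear of it, and the bystanders in view have not moved.

```bash
python3 -c "
from h import *
robot.close_job(); print(robot.get_time_s())"
```

```text
the job is handed in; nothing more can be done
the job is handed in; nothing more can be done
```

I handed the job in at about 34.5 s of the 64 s. The scoop stands on the balance pan with all five balls in it, released, and the gate is shut.

**What I did:** I lifted the scoop out of the dock by its cup, turned it and stood it on free bench. I then took it by the black grip and pushed the paddle to its stop. The force held at about 10 N there, and the outlet emptied. I drew back, carried the scoop level and set it on the pan, stopping at first contact with a force change of about 2.5 N. Then I let go and moved the arm away.

**Last checks:**
- **Balls:** all five show in the cup in both the scene and top views.
- **Gate:** the red paddle was back in its shut position in the picture taken after drawing back.
- **Placing:** the cup is about 6 mm from the pan's centre by the picture and about 13 mm by the depth data. The limit is 36 mm. The scoop looks upright.
- **Robot:** the force on the tool was about zero after retreating.
- **Bystanders:** the weight and slide box look unmoved in the last picture. I did not look again at the jar, bottle, beaker and dish at the end.

**What disagreed or failed:**
- The networks' points for cup and outlet before the push differed by 10–20 mm between cameras. I settled the alignment from the top picture.
- The wrist force did not clearly show the 60 g of balls.
- The final rim-tilt fit gave about 2°, within the 3.4° limit, but it is unreliable because handle points were mixed in.
- The first try at the regrasp line was refused near the joint 6 limit. I redid it with the elbow swung out.

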